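Open the roti griddle and set its heat

TASK

Get the roti griddle ready: first lift its cover by the bar and fold it right back until it rests on its stop, without letting it slam. Then turn the large heat dial clockwise to the fourth click from off, without going past it, and let go. Leave the small timer knob and the other things on the counter alone.

Things in the scene. Friction and masses are not known exactly. Their poses are not given: they have to be found in the camera images.
- griddle: electric griddle, fixed to the counter: dark steel body 215 mm (its x) by 300 mm (its y), steel control console 112 mm wide joined on its -y side, console top 72 mm above the counter. Origin on the counter; at yaw 0 its x points away from the robot, y to the robot's left; it is turned by up to 0.2 rad. In its x: hinge at +110 mm, body front at -65 mm, cover's handle bar at -110 mm
- lid (a joint): hinge of the griddle's flat aluminium cover (175 mm from hinge to free edge, 300 wide): 0 = shut, grows as it is raised, 1.72 rad (just past upright) = on its stop. Cover 0.3 to 0.6 kg, free hinge: before upright it falls shut if let go, past upright it leans back on the stop and stays
- lid_bar (a point): middle of the cover's handle, a round black bar 12 mm thick, 120 mm long along the griddle's y, in the plane of the cover, 45 mm beyond its free edge with open space between. Cover shut: bar 95 mm above the counter, can be pinched from above with one finger in front and one in the gap behind. It moves on an arc of 220 mm radius about point lid_hinge
- lid_hinge (a point): middle of the cover's hinge line, at the back of the griddle, 95 mm above the counter; the line runs along the griddle's y
- dial (a joint): heat dial (the large one, nearer the robot): grows clockwise seen from above; 0 = off, a click every 0.5236 rad up to the sixth at 3.1416, end stops just outside. Fourth click = 2.0944. A sprung detent draws it to the nearest click and holds it; about 0.12 N m carries it over to the next. Starts at off, the first or the second click
- dial_grip (a point): on the heat dial's axis, 32 mm above the console top, where to grip: a black disc 72 mm across, 9 mm high, carries an upright grip bar 16 mm thick and 60 mm long, top 43 mm above the console. The bar's pointer end (pointed, light strip on top) lies along the point's +y. Pinch it across its thickness (point x)
- dial_off (a point): dot on the console top, 46 mm from the dial's axis towards the cover (griddle +y): the pointer points here when off. Six short black lines go on clockwise from it, 30 deg apart, for clicks 1 to 6: the third lies straight away from the robot (griddle +x), the sixth at -y
- timer (a joint): small round timer knob, 34 mm across and 19 mm high, on the same console, 115 mm behind the heat dial (griddle +x); grows clockwise; to be left alone
- timer_mark (a point): point on the timer knob's rim, 16 mm from its axis, at the end of its light pointer strip
- tin: bystander, to be left alone: lidded aluminium tin, 102 mm across, 137 mm tall over its knob; origin at the centre of its underside
- plate: bystander, to be left alone: round white melamine plate, 220 mm across, 22 mm tall; origin at the centre of its underside
- turner: bystander, to be left alone: flat steel turner with wooden handle, about 300 mm long along its x; origin near mid-length, on the underside
- rolling_pin: bystander, to be left alone: wooden rolling pin lying on the counter, 360 mm long along its x, 44 mm thick; origin at mid-length on its underside as built; it can roll if knocked
- sauce: bystander, to be left alone: brown glass sauce bottle, 60 mm across, 170 mm tall; origin at the centre of its underside

How it is judged (in metres and radians):
On the way, in this order (a step that is already met when the one before it is completed fails the run):
1. the cover is folded back against its stop (value of joint lid above 1.65 rad), for 0.2 s.
2. the heat dial stands at the fourth click (value of joint dial between 1.9544 and 2.2344 rad and value of joint lid above 1.65 rad), for 0.3 s.
At the end, for the whole second after the job is handed in: The cover rests on its stop (hinge above 1.65 rad) and the heat dial rests at the fourth click (2.094 rad, within 0.14), both still; the tin, plate, turner, rolling pin and bottle are within 30 mm of where they began (all of step 2 and velocity of joint lid between -0.1 and 0.1 rad/s and velocity of joint dial between -0.1 and 0.1 rad/s and distance of each of tin, plate, turner, rolling_pin, sauce from where it was at the start of the episode below 0.03 m); the robot touches nothing.
It fails at once if the heat dial is turned past the fourth click (over 2.45 rad) (value of joint dial above 2.45 rad).
It fails at once if the cover slams (its hinge turns faster than 4 rad/s) (velocity of joint lid above 4 rad/s or velocity of joint lid below -4 rad/s).
It fails at once if the timer knob is moved by more than about 0.3 rad (distance of timer_mark from where it was at the start of the episode above 0.005 m).
It fails at once if a bystander is moved by 30 mm or more (distance of any of tin, plate, turner, rolling_pin, sauce from where it was at the start of the episode above 0.03 m).
It also fails if it takes over 64 s, if anything falls off the work surface, if the arm or the gripper's body presses on something with over 40 N, if the wrist force passes 120 N, or if a joint passes its speed limit or range.

ROBOT

A 7-joint arm with a two-finger parallel gripper is mounted at the origin on the work surface. World frame = base frame: x ahead of the robot, y to its left, z up, the work surface at z = 0. Lengths are in m, angles in degrees, forces in N, time in s.
With the tool pointing down it reaches from about 0.425 to 0.875 m from the base axis. Payload 4.7 kg.
Tool frame: the origin (TCP) lies midway between the tips of the shut fingers; the grasp point (between the pads) lies env.grip_point_offset behind it (env.grip_point_offset is the distance from the TCP to the grasp point, in m); z points along the fingers, y is the line along which they close (so a half turn about z gives the same grasp; the last joint's range is limited). The gripper opens to 87 mm and grips with 3 to 60 N. Pads are 19 mm wide; open, the fingers measure 117 mm over their backs; the gripper's body (75 mm by 190 mm) begins 51 mm behind the grasp point.
Start: joints at [78.1, 18.392, -4.016, 83.108, 1.295, 78.541, -3.26], TCP at [0.143, -0.634, 0.223] pointing down, gripper open.
Joint ranges: [-163.93, 163.93], [-17.29, 119.83], [-79.2, 71.16], [3.27, 140.29], [-89.18, 269.18], [5.43, 117.66], [-154.24, 154.24]. Speed limits (degrees/s): [147.25, 147.25, 180, 180, 180, 180, 180].

INTERFACE

Orientations are given as [roll, pitch, yaw] about the fixed x, y, z axes, in that order (R = Rz(yaw) Ry(pitch) Rx(roll)).
In Python, from cell import env gives the robot as it stands.
- The arm moves only by the shell command python3 -m creep 'ROWS' [FORCE]. ROWS is a JSON object of lists of equal length, an entry for each row: "translation": the shift along the tool's x, y, z in units of 0.08 m (1.0 is 0.08 m), a list of three; "turn": the turn, a rotation vector about the tool's x, y, z in units of 180 degrees (1.0 is 180 degrees), a list of three; "grip": the opening, from 0 (shut) to 1 (fully open). In form: {"translation": [[x, y, z], ...], "turn": [[ax, ay, az], ...], "grip": [grip, ...]}. A call has 1 to 5 rows; each row shifts and turns the commanded pose from where the row before left it, along the tool's axes as they then stand; what a row does not reach is not made up. A row lasts 1/8 s, in which the tool goes at most 62.5 mm and 10.7 degrees, less where a joint would pass 70% of its speed; a pose out of reach is approached as far as the arm can. A call with a number of a shift or a turn outside -1 to 1 is refused whole. A call with a gripper value outside its range is refused whole. The fingers move at their own pace and stop on an object; FORCE is the grip in N (left out, the last holds). Time passes only in rows, so rows that do not move let the fingers close. It gives the time, the measured TCP pose, the force, the opening and the grip force at its end, in the units of the state.
- env.get_obs(): the state, without advancing time (a new reading comes with each control period).
- env.read_camera(name): name is "scene" or "top" or "wrist"; returns a dict with "frame" (480x640x3 uint8, red, green, blue), "z_map" (480x640 float32, m along the optical axis (not along the pixel's ray), 0 where there is no reading), "K" (3x3 intrinsics, pixels), "D" ([k1, k2, p1, p2, k3] as OpenCV has them; the pictures are not rectified), "rvec" (rotation vector, rad) and "tvec" (3), from world to camera coordinates, as OpenCV has them. Camera axes: x right, y down, z forward; pixel columns grow to the right and rows downward; lengths in m; the calibration is good to about 2 mm. A picture is of the moment at which its call begins.
- env.sign_off(): hands the job in; it is judged then, once.
The state is a dict: "time_s": time; "qpos": joint angles; "joint_velocities": joint speeds; "effort": joint torques, N m; "tool_pos": TCP position; "tool_rot": TCP orientation; "force": force on the tool from outside, world axes, zero at the start; "wrist_torque": the same for the moment, N m; "grip_width": finger opening in m; "grasp_force": force on a finger pad.
Only numpy, scipy, OpenCV 4.12 (cv2) and the standard library are available. Lean on these libraries where they do the work, as an engineer would, in place of code of your own. Each camera call takes 0.05 s, during which the arm holds its last target. There are 200 camera calls.

## Working session

There is one attempt and no reset: what is moved stays moved. The work goes in short steps, Python scripts to look and compute and a shell command to move; the robot and the scene stay as the last step left them, time stands still between calls to the robot, and variables do not carry over. Pictures are saved under pics/ and viewed, at most 10 in all, crops included, and the job is handed in when it is done.

```bash
mkdir -p pics; cat > h.py <<'E'
from cell import env
import numpy as np, cv2
from scipy.spatial.transform import Rotation as Ro
def cam(n):
    c=env.read_camera(n); c['R']=cv2.Rodrigues(np.array(c['rvec'],float))[0]; c['t']=np.array(c['tvec'],float).ravel(); return c
def pts(c):
    z=c['z_map']; v,u=np.mgrid[0:480,0:640]
    n=cv2.undistortPoints(np.stack([u.ravel(),v.ravel()],1).astype(np.float64)[:,None],np.array(c['K'],float),np.array(c['D'],float)).reshape(480,640,2)
    P=np.dstack([n*z[...,None],z]); W=(P-c['t'])@c['R']; W[z==0]=np.nan; return W
def ray(c,uv,h):
    n=cv2.undistortPoints(np.array([[uv]],float),np.array(c['K'],float),np.array(c['D'],float)).ravel()
    d=c['R'].T@np.r_[n,1]; o=-c['R'].T@c['t']; return o+d*(h-o[2])/d[2]
E
python3 - <<'E'
from h import *
print(env.get_obs(), env.grip_point_offset)
for n in('scene','top'):
    c=cam(n); cv2.imwrite(f'pics/{n}0.png',c['frame'][...,::-1]); np.savez(f'{n}0.npz',**c)
E
```

```text
{'time_s': 0.0, 'qpos': array([78.09894389, 18.4378672 , -4.01567479, 83.17626854,  1.29600667,
       78.5401343 , -3.25978008]), 'joint_velocities': array([-0.02468395,  0.02129381,  0.07551298, -0.00170552, -0.06888366,
       -0.01882636,  0.08339135]), 'effort': array([-2.05087149e-04, -4.91285992e+01, -4.03963253e-01, -3.12527740e+01,
       -6.38463395e-02,  4.35392931e-02,  1.72442733e-04]), 'tool_pos': array([ 0.14282081, -0.63354051,  0.22146308]), 'tool_rot': array([-1.79891031e+02,  6.75340974e-03,  1.27113992e+01]), 'force': array([ 0.6042161 , -0.21365234,  0.276529  ]), 'wrist_torque': array([-0.01434086, -0.00294522,  0.07664764]), 'grasp_force': 0.0, 'grip_width': 0.08723847528568063} 0.0187
```

View pics/top0.png

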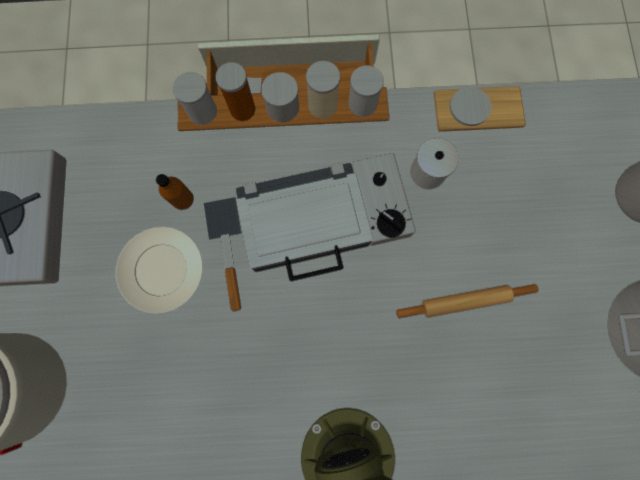

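View pics/scene0.png

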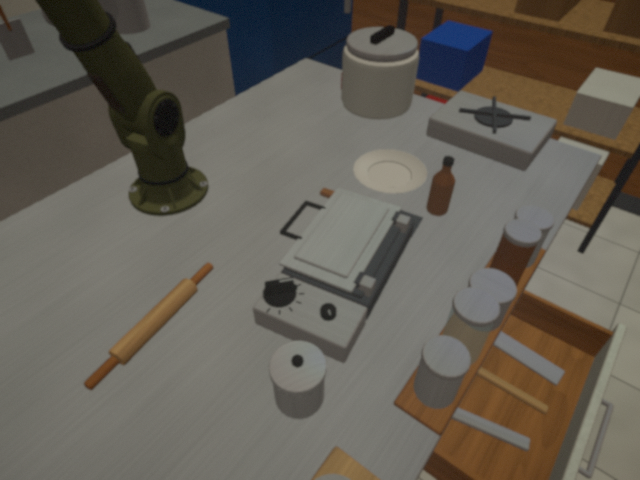

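The top view shows the griddle with its bar around (315,265), the dial at (391,223), the timer at (379,179), and the tin at (435,165). The scene view agrees. Next I'll measure these.

```bash
python3 - <<'E'
from h import *
c={k:v for k,v in np.load('top0.npz').items()}; s={k:v for k,v in np.load('scene0.npz').items()}
o=env.get_obs()
for d,n in((c,'top'),(s,'scene')):
    W=pts(d); np.save(n+'W.npy',W)
    for p in([0,0,0],o['tool_pos']):
        print(n,p,cv2.projectPoints(np.array([p],float),d['rvec'],d['tvec'],d['K'],d['D'])[0].ravel())
    print(n,'cam',-d['R'].T@d['t'],'nan',np.isnan(W[...,0]).mean())
W=np.load('topW.npy')
for u,v in [(300,220),(391,223),(379,179),(370,240),(400,170),(200,400),(435,150),(315,272)]: print(u,v,W[v,u].round(3),c['frame'][v,u])
g=c['frame'].max(2).astype(int)
# bar: dark pixels near handle
m=np.zeros((480,640),bool); m[240:285,280:350]=True; m&=(g<60)
ii=np.argwhere(m)[:,::-1]; 
B=np.array([ray(c,p,.095) for p in ii]); z=W[m][:,2]
print('handle n',len(B)); 
r=cv2.minAreaRect(B[:,:2].astype(np.float32)); print('handle rect',r,cv2.boxPoints(r))
# lid top region plane height
L=W[195:255,245:365].reshape(-1,3); print('lidz',np.nanpercentile(L[:,2],[5,25,50,75,95]))
# console top points
m=(abs(W[...,2]-.072)<.006); q=np.zeros_like(m); q[145:255,345:425]=1; m&=q; m&=g>110
k=cv2.connectedComponentsWithStats(m.astype(np.uint8)); j=1+k[2][1:,4].argmax(); C=W[k[1]==j]
r=cv2.minAreaRect(C[:,:2].astype(np.float32)); print('console',r,cv2.boxPoints(r))
# dial, timer dark blobs
for h,(a,b,e,f) in ((.081,(203,243,372,412)),(.091,(168,192,368,392))):
    q=np.zeros_like(m); q[a:b,e:f]=1; q&=g<60
    k=cv2.connectedComponentsWithStats(q.astype(np.uint8)); j=1+k[2][1:,4].argmax(); print(k[2][j],k[3][j],ray(c,k[3][j],h), W[k[1]==j][:,2].round(3)[::40])
im=cv2.resize(c['frame'][140:290,260:430],None,fx=4.4,fy=4,interpolation=cv2.INTER_CUBIC)[...,::-1]
cv2.imwrite('pics/crop.png',np.clip(im*1.5,0,255).astype(np.uint8)[:, :748])
E
```

```text
top [0, 0, 0] [347.74126145 456.03273191]
top [ 0.14283562 -0.63359946  0.22156537] [665.4518408  389.19096092]
top cam [0.2998495  0.04741696 1.18079951] nan 0.004143880208333333
scene [0, 0, 0] [168.77142943 189.69174907]
scene [ 0.14283562 -0.63359946  0.22156537] [-119.74101983  310.71991122]
scene cam [ 0.98406556 -0.57365404  0.84375821] nan 0.003880208333333333
300 220 [0.555 0.084 0.112] [130 140 137]
391 223 [ 0.538 -0.133  0.104] [7 3 6]
379 179 [ 0.654 -0.115  0.089] [16 14 16]
370 240 [ 0.5   -0.08   0.098] [115 124 120]
400 170 [ 0.707 -0.188 -0.003] [117 125 120]
200 400 [ 0.145  0.351 -0.001] [121 127 123]
435 150 [ 0.711 -0.254  0.119] [127 138 133]
315 272 [0.43  0.055 0.102] [15 15 17]
handle n 636
handle rect ((0.4537585973739624, 0.050906307995319366), (0.05722634866833687, 0.16945748031139374), 9.749731063842773) [[ 0.4112103   0.1295658 ]
 [ 0.43990707 -0.03744417]
 [ 0.4963069  -0.02775319]
 [ 0.46761012  0.13925679]]
lidz [0.0948249  0.10136463 0.10701941 0.10886152 0.11110059]
console ((0.6165060997009277, -0.123456209897995), (0.2110767811536789, 0.10774733871221542), 10.27259635925293) [[ 0.50305206 -0.08926694]
 [ 0.5222668  -0.19528715]
 [ 0.72996014 -0.15764548]
 [ 0.7107454  -0.05162527]]
[377 209  29  30 614] [390.87785016 223.45114007] [ 0.54188691 -0.13655484  0.081     ] [0.082 0.082 0.08  0.081 0.081 0.093 0.116 0.08  0.092 0.117 0.079 0.114
 0.08  0.081 0.08  0.072]
[373 172  13  14 134] [378.8880597  178.91791045] [ 0.65395619 -0.11488191  0.091     ] [0.089 0.093 0.09  0.079]
```

View pics/crop.png

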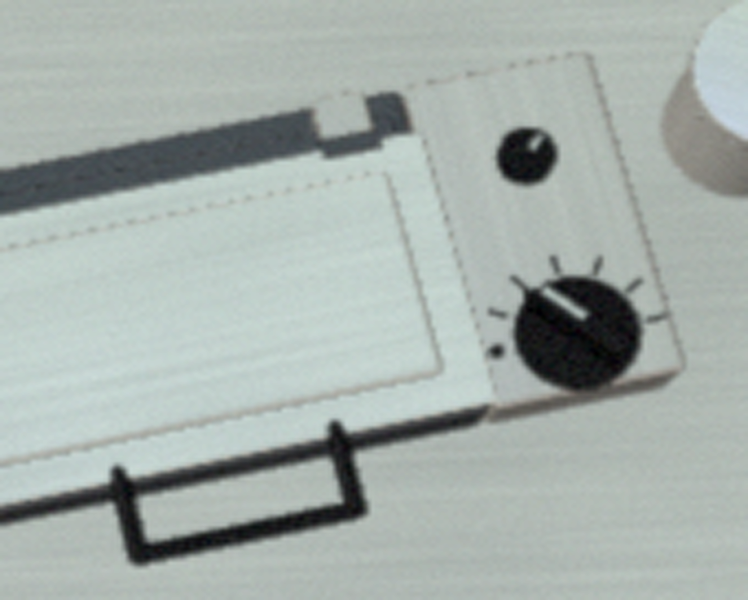

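The crop shows the pointer on the second line, which is click 2. The outer bar runs from about (140,552) to (360,508) in crop pixels. The dial is centred at about (578,332) with the timer at (527,155).

```bash
cat >> h.py <<'E'
def go(p,yaw):  # p: grasp point target, tool down; prints shift (tool units, current axes) and turn
    o=env.get_obs(); R=Ro.from_euler('xyz',o['tool_rot'],degrees=True); T=Ro.from_euler('xyz',[180,0,yaw],degrees=True)
    d=np.array(p)+[0,0,-env.grip_point_offset]-o['tool_pos']
    print('pos',o['tool_pos'].round(4),'rot',o['tool_rot'].round(2),'w',o['grip_width'],'F',o['force'].round(1),'t',o['time_s'])
    print('shift now-axes',(R.inv().apply(d)/.08).round(3),'shift final-axes',(T.inv().apply(d)/.08).round(3),'turn',((R.inv()*T).as_rotvec(degrees=True)/180).round(4))
E
python3 - <<'E'
from h import *
c={k:v for k,v in np.load('top0.npz').items()}; W=np.load('topW.npy')
px=lambda x,y:(260+x/4.4,140+y/4)
f=lambda x,y,h:ray(c,px(x-2,y-2),h)
a,b=f(140,552,.1),f(360,508,.1); print('bar ends',a,b,(a+b)/2,np.degrees(np.arctan2(*(a-b)[[1,0]]))-90)
# bar by depth
g=c['frame'].max(2); Q=W[(g<60)]; Q=Q[(Q[:,2]>.09)&(Q[:,2]<.108)&(Q[:,0]<.47)&(Q[:,0]>.38)&(abs(Q[:,1]-.05)<.08)]
x=np.array([np.cos(.18),np.sin(.18),0]);y=np.array([-x[1],x[0],0])
xs=Q@x; k=xs<xs.min()+.014; print('bar x',np.percentile(xs[k],[0,5,50,95]),'y ext',np.percentile((Q@y)[k],[1,99]),k.sum())
bar=np.median(xs[k])*x+((Q@y)[k].min()+(Q@y)[k].max())/2*y; print('bar',bar)
dot=f(497,351,.072); t=f(527,155,.091); D=W[(g<60)]; D=D[(np.hypot(D[:,0]-.54,D[:,1]+.136)<.06)]
d1=D[(D[:,2]>.108)&(D[:,2]<.12)]; r=cv2.minAreaRect(d1[:,:2].astype(np.float32)); print('dial top bar',r,d1.mean(0),len(d1))
d2=D[(D[:,2]>.076)&(D[:,2]<.086)]; print('disc',cv2.minEnclosingCircle(d2[:,:2].astype(np.float32)))
print('dot',dot,'dial from dot',dot-.046*y,'timer',t,'dial from timer',t-.115*x)
go([bar[0],bar[1],.18],100.3)
E
```

```text
bar ends [0.42065714 0.11064641 0.1       ] [ 0.44026129 -0.00801073  0.1       ] [0.43045922 0.05131784 0.1       ] 9.381476298401466
bar x [0.42634144 0.42708694 0.43175676 0.43728397] y ext [-0.08800632  0.03847184] 251
bar [0.42925365 0.05271902 0.        ]
dial top bar ((0.5446290969848633, -0.136707603931427), (0.05914255604147911, 0.01729802042245865), 49.1421012878418) [ 0.54130898 -0.13807505  0.11449478] 139
disc ((0.5432834625244141, -0.13647986948490143), 0.03556370735168457)
dot [ 0.53673007 -0.09205491  0.072     ] dial from dot [ 0.54496543 -0.13731172  0.072     ] timer [ 0.65562689 -0.11608435  0.091     ] dial from timer [ 0.54248487 -0.13667275  0.091     ]
pos [ 0.1428 -0.6336  0.2216] rot [-1.799e+02  1.000e-02  1.271e+01] w 0.08708397397725699 F [ 0.3  0.1 -0.1] t 0.1
shift now-axes [ 5.38  -7.58   0.766] shift final-axes [7.801 5.056 0.753] turn [-5.000e-04 -4.000e-04 -4.866e-01]
```

```bash
python3 -m creep '{"translation":[[0.36,-0.505,0],[0.36,-0.505,0],[0.36,-0.505,0],[0.36,-0.505,0],[0.36,-0.505,0]],"turn":[[0,0,0],[0,0,0],[0,0,0],[0,0,0],[0,0,0]],"grip":[1,1,1,1,1]}' 20
python3 -m creep '{"translation":[[0.36,-0.505,0],[0.36,-0.505,0],[0.36,-0.505,0],[0.36,-0.505,0],[0.36,-0.505,0]],"turn":[[0,0,0],[0,0,0],[0,0,0],[0,0,0],[0,0,0]],"grip":[1,1,1,1,1]}'
python3 -m creep '{"translation":[[0.36,-0.505,0],[0.36,-0.505,0],[0.36,-0.505,0],[0.36,-0.505,0],[0.36,-0.505,0]],"turn":[[0,0,0],[0,0,0],[0,0,0],[0,0,0],[0,0,0]],"grip":[1,1,1,1,1]}'
python3 -m creep '{"translation":[[0,0,0],[0,0,0],[0,0,0],[0,0,0],[0,0,0]],"turn":[[0,0,-0.054],[0,0,-0.054],[0,0,-0.054],[0,0,-0.054],[0,0,-0.054]],"grip":[1,1,1,1,1]}'
python3 -m creep '{"translation":[[0,0,0],[0,0,0],[0,0,0],[0,0,0],[0,0,0]],"turn":[[0,0,-0.054],[0,0,-0.054],[0,0,-0.054],[0,0,-0.054],[0,0,0]],"grip":[1,1,1,1,1]}'
python3 -c "
from h import *
go([.4293,.0527,.18],100.3)
c=cam('wrist'); cv2.imwrite('pics/w1.png',c['frame'][...,::-1]); W=pts(c); g=c['frame'].max(2)
print(env.get_obs()['qpos'].round(1))
Q=W[(g<60)]; Q=Q[(Q[:,2]>.085)&(Q[:,2]<.108)&(Q[:,0]<.445)&(Q[:,0]>.40)&(abs(Q[:,1]-.05)<.07)]
x=np.array([np.cos(.18),np.sin(.18),0]);y=np.array([-x[1],x[0],0])
print(len(Q),np.percentile(Q@x,[1,25,50,75,99]),np.percentile(Q@y,[1,50,99]), np.array([.4293,.0527,0])@np.c_[x,y])
"
```

```text
time_s: 0.72
tool_pos: [0.2394, -0.4036, 0.2222]
tool_rot: [-180.0, 0.0, 12.7]
force: [0.7, -0.3, 0.8]
grip_width: 0.0872
grasp_force: 0.0
time_s: 1.35
tool_pos: [0.3352, -0.175, 0.2223]
tool_rot: [180.0, 0.0, 12.7]
force: [0.8, -0.7, -0.2]
grip_width: 0.0867
grasp_force: 0.0
time_s: 1.98
tool_pos: [0.4312, 0.0536, 0.2224]
tool_rot: [180.0, -0.0, 12.7]
force: [0.5, -0.0, 0.5]
grip_width: 0.0871
grasp_force: 0.0
time_s: 2.6
tool_pos: [0.4307, 0.0521, 0.2222]
tool_rot: [-180.0, 0.0, 61.6]
force: [-0.5, 0.1, -0.9]
grip_width: 0.087
grasp_force: 0.0
time_s: 3.22
tool_pos: [0.4308, 0.0522, 0.2222]
tool_rot: [-180.0, 0.0, 100.1]
force: [0.3, 0.2, -0.5]
grip_width: 0.0873
grasp_force: 0.0
pos [0.4308 0.0522 0.2222] rot [-179.96    0.    100.1 ] w 0.08729384604664545 F [ 0.3  0.2 -0.5] t 3.225
shift now-axes [ 0.01  -0.016  0.762] shift final-axes [ 0.01  -0.017  0.762] turn [-0.0002  0.     -0.0011]
[ 34.6  -8.7 -40.4 110.5  -5.8  76.3   5.9]
2269 [0.42824603 0.4312662  0.43429559 0.43736687 0.45700164] [-0.07500534 -0.00373188  0.03850357] [ 0.43179896 -0.02500883]
```

View pics/w1.png

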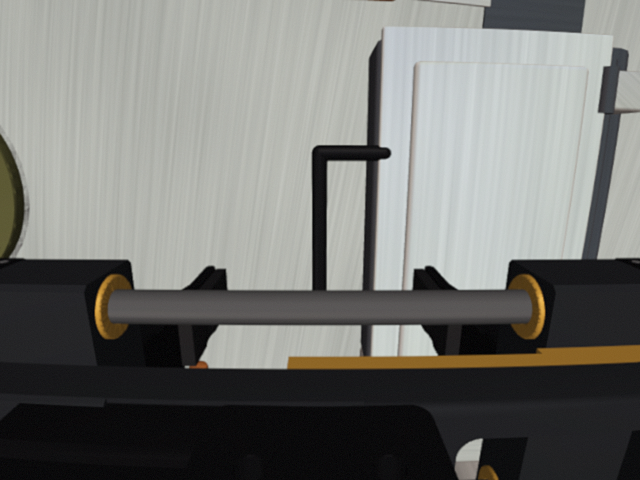

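The wrist view shows the bar (column ≈320, left part of handle from row 150 down) midway between the fingers, with the cover edge at column ≈372. I'll narrow the fingers to fit the gap, go down and pinch.

```bash
python3 -m creep '{"translation":[[0.01,0,0.2],[0,0,0.2],[0,0,0.2],[0,0,0.2],[0,0,0]],"turn":[[0,0,0],[0,0,0],[0,0,0],[0,0,0],[0,0,0]],"grip":[0.43,0.43,0.43,0.43,0.43]}' 20
python3 -m creep '{"translation":[[0,0,0.25],[0,0,0.25],[0,0,0.25],[0,0,0.25],[0,0,0]],"turn":[[0,0,0],[0,0,0],[0,0,0],[0,0,0],[0,0,0]],"grip":[0.43,0.43,0.43,0.43,0.43]}'
python3 -m creep '{"translation":[[0,0,0],[0,0,0],[0,0,0],[0,0,0],[0,0,0]],"turn":[[0,0,0],[0,0,0],[0,0,0],[0,0,0],[0,0,0]],"grip":[0,0,0,0,0]}' 20
python3 -m creep '{"translation":[[0,0,0],[0,0,0]],"turn":[[0,0,0],[0,0,0]],"grip":[0,0]}' 20
```

```text
time_s: 3.9
tool_pos: [0.4298, 0.0528, 0.1569]
tool_rot: [-179.8, -0.1, 100.2]
force: [0.1, 0.3, 0.3]
grip_width: 0.0451
grasp_force: 0.0
time_s: 4.53
tool_pos: [0.4301, 0.0529, 0.0778]
tool_rot: [-179.9, -0.1, 100.2]
force: [-0.4, 0.1, 0.2]
grip_width: 0.0373
grasp_force: 0.0
time_s: 5.15
tool_pos: [0.4303, 0.0526, 0.0789]
tool_rot: [-179.9, 0.0, 100.2]
force: [-3.5, -0.5, 5.9]
grip_width: 0.011
grasp_force: 20.0
time_s: 5.4
tool_pos: [0.4303, 0.0526, 0.0789]
tool_rot: [-179.9, 0.0, 100.2]
force: [-4.4, 0.3, 5.8]
grip_width: 0.0111
grasp_force: 20.0
```

```bash
python3 -m creep '{"translation":[[0,0.02,-0.329],[0,0.059,-0.325],[0,0.098,-0.315],[0,0.134,-0.301],[0,0.169,-0.283]],"turn":[[0,0,0],[0,0,0],[0,0,0],[0,0,0],[0,0,0]],"grip":[0,0,0,0,0]}' 20
```

```text
time_s: 6.02
tool_pos: [0.4656, 0.0588, 0.2025]
tool_rot: [-179.5, 0.0, 100.2]
force: [-5.4, -1.1, 0.9]
grip_width: 0.0111
grasp_force: 20.0
```

```bash
python3 -m creep '{"translation":[[0,0.202,-0.26],[0,0.232,-0.235],[0,0.258,-0.205],[0,0.281,-0.173],[0,0.3,-0.138]],"turn":[[0,0,0],[0,0,0],[0,0,0],[0,0,0],[0,0,0]],"grip":[0,0,0,0,0]}' 20
```

```text
time_s: 6.65
tool_pos: [0.5689, 0.0771, 0.2864]
tool_rot: [-180.0, 0.1, 100.1]
force: [-3.7, -1.2, 6.1]
grip_width: 0.011
grasp_force: 20.0
```

```bash
python3 -m creep '{"translation":[[0,0.314,-0.1],[0,0.324,-0.063],[0,0.329,-0.023],[0,0.329,0.016],[0,0,0]],"turn":[[0,0,0],[0,0,0],[0,0,0],[0,0,0],[0,0,0]],"grip":[0,0,0,0,0]}' 20
python3 -m creep '{"translation":[[0,0.1,0.014],[0,0.06,0.009],[0,0,0]],"turn":[[0,0,0],[0,0,0],[0,0,0]],"grip":[0,0,0]}' 20
python3 -c "
from h import *
p=env.get_obs()['tool_pos']+[0,0,.0187]; x=np.array([np.cos(.18),np.sin(.18),0]); b=np.array([.4303,.0526,.0976]); d=p-b; print(d@x,d[2],np.arctan2(d[2],.22-d@x))
c=cam('scene'); cv2.imwrite('pics/s2.png',c['frame'][...,::-1])"
```

```text
time_s: 7.28
tool_pos: [0.6729, 0.0956, 0.2967]
tool_rot: [179.9, -0.0, 100.1]
force: [0.9, -2.9, 0.9]
grip_width: 0.0108
grasp_force: 20.0
time_s: 7.65
tool_pos: [0.6791, 0.0966, 0.2958]
tool_rot: [-179.4, 0.2, 100.2]
force: [-14.1, -4.8, 5.7]
grip_width: 0.0109
grasp_force: 20.0
0.252633857507484 0.21691451489503505 1.7201221449434967
```

View pics/s2.png

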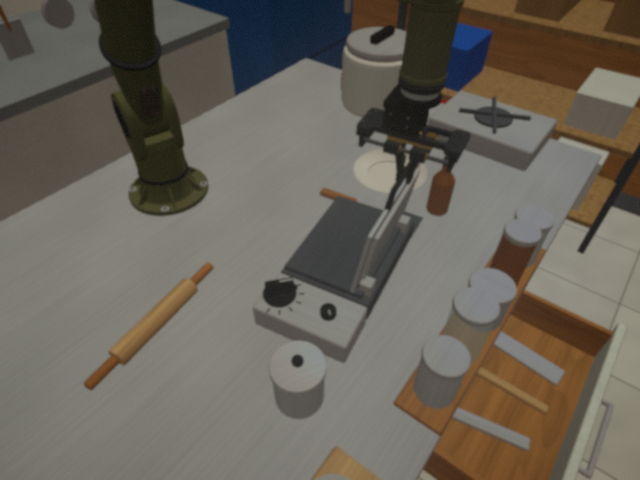

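The scene view shows the cover upright and leaning on its stop (around (385,235)), with the fingers around the bar at its top. The angle works out to 1.72 and the reaction force has risen. I'll release and lift.

```bash
python3 -m creep '{"translation":[[0,-0.02,0],[0,0,0],[0,0,0],[0,0,0],[0,0,0]],"turn":[[0,0,0],[0,0,0],[0,0,0],[0,0,0],[0,0,0]],"grip":[0.5,0.5,0.5,0.5,0.5]}' 20
python3 -m creep '{"translation":[[0,0,-0.25],[0,0,-0.3],[0,0,-0.3],[0,0,-0.3],[0,0,0]],"turn":[[0,0,0],[0,0,0],[0,0,0],[0,0,0],[0,0,0]],"grip":[0.5,0.5,0.5,0.5,0.5]}' 20
python3 -c "
from h import *
go([.544,-.1368,.2],40.3)
c=cam('top');W=pts(c); m=W[...,2]>.25; m[:, :235]=0; m[:,400:]=0; 
s=cam('scene'); V=pts(s); x=np.array([np.cos(.18),np.sin(.18),0]);y=np.array([-x[1],x[0],0]); h=np.array([.4303,.0526,.0])+.22*x
d=V-h; a=d@x; b=d@y; k=(abs(a)<.1)&(abs(b)<.16)&(d[...,2]>.15)&(d[...,2]<.265); print(k.sum()); A=d[k]; q=np.polyfit(A[:,2],A@x,1); print('lean',1.5708+q[0])
"
```

```text
time_s: 8.32
tool_pos: [0.6821, 0.0982, 0.2953]
tool_rot: [-180.0, -0.0, 100.2]
force: [-0.1, 0.4, -0.5]
grip_width: 0.0429
grasp_force: 0.0
time_s: 8.95
tool_pos: [0.6827, 0.0987, 0.3893]
tool_rot: [179.8, -0.0, 100.2]
force: [0.2, -0.7, -0.9]
grip_width: 0.0432
grasp_force: 0.0
pos [0.6827 0.0987 0.3893] rot [ 1.7979e+02 -4.0000e-02  1.0020e+02] w 0.04318465566586524 F [ 0.2 -0.7 -0.9] t 8.95
shift now-axes [-2.592 -2.236  2.59 ] shift final-axes [-3.226  1.124  2.6  ] turn [ 0.001  -0.0008  0.3328]
1398
lean 1.6821099788876765
```

```bash
python3 -m creep '{"translation":[[-0.2,-0.5,0],[-0.4,-0.5,0],[-0.5,-0.4,0],[-0.5,-0.4,0],[-0.5,-0.3,0]],"turn":[[0,0,0],[0,0,0],[0,0,0],[0,0,0],[0,0,0]],"grip":[0.5,0.5,0.6,0.6,0.6]}' 20
python3 -m creep '{"translation":[[-0.492,-0.136,0],[0,0,0.3],[0,0,0.3],[0,0,0.3],[0,0,0.3]],"turn":[[0,0,0],[0,0,0.055],[0,0,0.055],[0,0,0.055],[0,0,0.055]],"grip":[0.6,0.6,0.6,0.6,0.6]}' 20
python3 -m creep '{"translation":[[0,0,0.3],[0,0,0.3],[0,0,0]],"turn":[[0,0,0.055],[0,0,0.055],[0,0,0]],"grip":[0.6,0.6,0.6]}' 20
python3 -c "
from h import *
go([.544,-.1368,.104],40.3)
c=cam('wrist'); cv2.imwrite('pics/w3.png',c['frame'][...,::-1]); W=pts(c); g=c['frame'].max(2)
D=W[g<70]; D=D[(np.hypot(D[:,0]-.544,D[:,1]+.137)<.05)]
d1=D[(D[:,2]>.108)&(D[:,2]<.12)]; print(len(d1))
if len(d1)>5: print('bar',cv2.minAreaRect(d1[:,:2].astype(np.float32)),d1.mean(0))
d2=D[(D[:,2]>.077)&(D[:,2]<.086)]; print(len(d2))
if len(d2)>5: print('disc',cv2.minEnclosingCircle(d2[:,:2].astype(np.float32)))
"
```

```text
time_s: 9.68
tool_pos: [0.5446, -0.0988, 0.386]
tool_rot: [-179.9, 0.0, 100.1]
force: [0.3, -0.4, 0.1]
grip_width: 0.0515
grasp_force: 0.0
time_s: 10.3
tool_pos: [0.5417, -0.1379, 0.289]
tool_rot: [-179.9, 0.0, 60.2]
force: [0.0, -0.5, -0.6]
grip_width: 0.0522
grasp_force: 0.0
time_s: 10.68
tool_pos: [0.5405, -0.1377, 0.2403]
tool_rot: [-179.7, 0.2, 40.9]
force: [0.5, -0.3, 0.1]
grip_width: 0.0523
grasp_force: 0.0
pos [ 0.5405 -0.1377  0.2403] rot [-179.72    0.19   40.87] w 0.05234079763906888 F [ 0.5 -0.3  0.1] t 10.675
shift now-axes [0.047 0.03  1.937] shift final-axes [0.041 0.02  1.937] turn [-0.0016  0.0011  0.0032]
1155
bar ((0.5469586849212646, -0.1370331197977066), (0.05848562717437744, 0.01599598303437233), 49.3904914855957) [ 0.54584699 -0.13848894  0.11461645]
3271
disc ((0.5464782118797302, -0.1378529667854309), 0.035107001662254333)
```

View pics/w3.png

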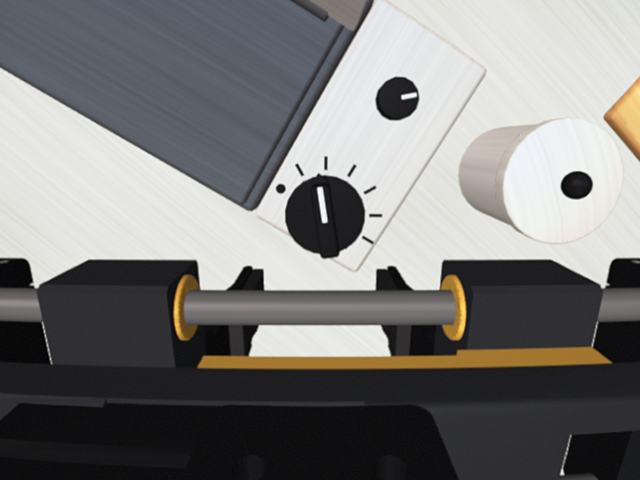

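The wrist view shows the bar with its strip at (320,188)–(326,222) and the axis near (325,215). The line marks start at the dot (281,188), and line 2 is at (326,162). The pointer sits about 9° short of click 2, so I'll grip at yaw 49.4.

```bash
python3 -m creep '{"translation":[[0,0,0],[0,0,0]],"turn":[[0,0,-0.047],[0,0,0]],"grip":[0.6,0.6]}' 40
python3 -c "
from h import *
go([.5455,-.1372,.104],49.4)"
```

```text
time_s: 10.98
tool_pos: [0.5431, -0.1378, 0.2443]
tool_rot: [179.9, -0.0, 49.3]
force: [-0.3, 0.3, 0.1]
grip_width: 0.0526
grasp_force: 0.0
pos [ 0.5431 -0.1378  0.2443] rot [ 1.7993e+02 -3.0000e-02  4.9290e+01] w 0.052592366121845285 F [-0.3  0.3  0.1] t 10.975
shift now-axes [0.025 0.016 1.988] shift final-axes [0.026 0.018 1.988] turn [ 0.0004 -0.0002 -0.0006]
```

```bash
python3 -m creep '{"translation":[[0.025,0.017,0.3],[0,0,0.4],[0,0,0.4],[0,0,0.3],[0,0,0.2]],"turn":[[0,0,0],[0,0,0],[0,0,0],[0,0,0],[0,0,0]],"grip":[0.6,0.6,0.6,0.6,0.6]}' 40
python3 -m creep '{"translation":[[0,0,0.2],[0,0,0.15],[0,0,0],[0,0,0]],"turn":[[0,0,0],[0,0,0],[0,0,0],[0,0,0]],"grip":[0.6,0.6,0.6,0.6]}' 40
python3 -c "
from h import *
go([.5455,-.1372,.104],49.4)"
```

```text
time_s: 11.6
tool_pos: [0.5449, -0.1372, 0.1148]
tool_rot: [-180.0, 0.0, 49.2]
force: [-0.2, 0.3, 1.0]
grip_width: 0.0522
grasp_force: 0.0
time_s: 12.1
tool_pos: [0.5455, -0.1372, 0.088]
tool_rot: [179.9, -0.0, 49.2]
force: [-0.4, -0.3, 0.0]
grip_width: 0.0522
grasp_force: 0.0
pos [ 0.5455 -0.1372  0.088 ] rot [ 1.7995e+02 -2.0000e-02  4.9250e+01] w 0.05219574616014337 F [-0.4 -0.3  0. ] t 12.1
shift now-axes [-0.     0.     0.034] shift final-axes [0.    0.    0.034] turn [ 0.0003 -0.0001 -0.0009]
```

```bash
python3 -m creep '{"translation":[[0,0,0],[0,0,0],[0,0,0],[0,0,0],[0,0,0]],"turn":[[0,0,0],[0,0,0],[0,0,0],[0,0,0],[0,0,0]],"grip":[0,0,0,0,0]}' 40
python3 -m creep '{"translation":[[0,0,0],[0,0,0],[0,0,0]],"turn":[[0,0,0],[0,0,0],[0,0,0]],"grip":[0,0,0]}' 40
python3 -c "
from h import *
print(env.get_obs()['wrist_torque'],env.get_obs()['qpos'])"
```

```text
time_s: 12.72
tool_pos: [0.5457, -0.1378, 0.0875]
tool_rot: [179.9, -0.0, 49.2]
force: [2.5, -3.0, -2.7]
grip_width: 0.0157
grasp_force: 40.0
time_s: 13.1
tool_pos: [0.5457, -0.1378, 0.0875]
tool_rot: [179.9, -0.0, 49.2]
force: [4.3, -2.4, -2.7]
grip_width: 0.0156
grasp_force: 40.0
[-0.64775416 -1.01264695 -0.0685502 ] [ 41.0600072   17.04141056 -34.07381411 103.90404763  10.73907113
  62.17021151 -37.64709548]
```

```bash
python3 -m creep '{"translation":[[0,0,0],[0,0,0],[0,0,0],[0,0,0],[0,0,0]],"turn":[[0,0,0.04],[0,0,0.04],[0,0,0.04],[0,0,0.04],[0,0,0.04]],"grip":[0,0,0,0,0]}' 40
python3 -m creep '{"translation":[[0,0,0],[0,0,0],[0,0,0],[0,0,0],[0,0,0]],"turn":[[0,0,0.04],[0,0,0.04],[0,0,0.04],[0,0,0.03],[0,0,0.02]],"grip":[0,0,0,0,0]}' 40
python3 -m creep '{"translation":[[0,0,0],[0,0,0]],"turn":[[0,0,0.012],[0,0,0]],"grip":[0,0]}' 40
python3 -c "
from h import *
print(env.get_obs()['wrist_torque'],env.get_obs()['qpos'][-1])"
```

```text
time_s: 13.72
tool_pos: [0.5459, -0.1381, 0.0876]
tool_rot: [179.9, -0.1, 13.0]
force: [5.3, -4.2, -4.0]
grip_width: 0.0158
grasp_force: 40.0
time_s: 14.35
tool_pos: [0.5458, -0.1384, 0.0875]
tool_rot: [179.9, -0.1, -17.5]
force: [4.8, -3.9, -3.2]
grip_width: 0.0155
grasp_force: 40.0
time_s: 14.6
tool_pos: [0.5458, -0.1384, 0.0875]
tool_rot: [180.0, -0.1, -19.6]
force: [5.1, -3.6, -2.9]
grip_width: 0.0157
grasp_force: 40.0
[-0.88622802 -1.05701987 -0.11139477] -103.80487788972357
```

Release, lift well clear, and look.

```bash
python3 -m creep '{"translation":[[0,0,0],[0,0,0],[0,0,0],[0,0,0],[0,0,0]],"turn":[[0,0,0],[0,0,0],[0,0,0],[0,0,0],[0,0,0]],"grip":[0.6,0.6,0.6,0.6,0.6]}' 40
python3 -m creep '{"translation":[[0,0,-0.3],[0,0,-0.4],[0,0,-0.5],[0,0,-0.5],[0,0,0]],"turn":[[0,0,0],[0,0,0],[0,0,0],[0,0,0],[0,0,0]],"grip":[0.6,0.6,0.6,0.6,0.6]}' 40
python3 -c "
from h import *
c=cam('wrist'); cv2.imwrite('pics/w4.png',c['frame'][...,::-1]); W=pts(c); g=c['frame'].max(2)
D=W[g<70]; D=D[(np.hypot(D[:,0]-.5455,D[:,1]+.1375)<.05)]
d1=D[(D[:,2]>.108)&(D[:,2]<.12)]; print(len(d1),env.get_obs()['tool_rot'],env.get_obs()['force'])
if len(d1)>5: print('bar',cv2.minAreaRect(d1[:,:2].astype(np.float32)),d1.mean(0))
"
```

```text
time_s: 15.22
tool_pos: [0.5449, -0.137, 0.0874]
tool_rot: [180.0, 0.0, -19.5]
force: [0.5, 1.1, 0.0]
grip_width: 0.0503
grasp_force: 0.0
time_s: 15.85
tool_pos: [0.5471, -0.1374, 0.2273]
tool_rot: [-180.0, -0.4, -19.5]
force: [0.5, -1.1, -1.4]
grip_width: 0.052
grasp_force: 0.0
1207 [179.99500046  -0.18204733 -19.5089883 ] [-0.4681526   0.60428984 -0.86075296]
bar ((0.547313392162323, -0.1391732096672058), (0.015343079343438148, 0.05832193046808243), 70.24321746826172) [ 0.54568778 -0.13834709  0.1146275 ]
```

View pics/w4.png

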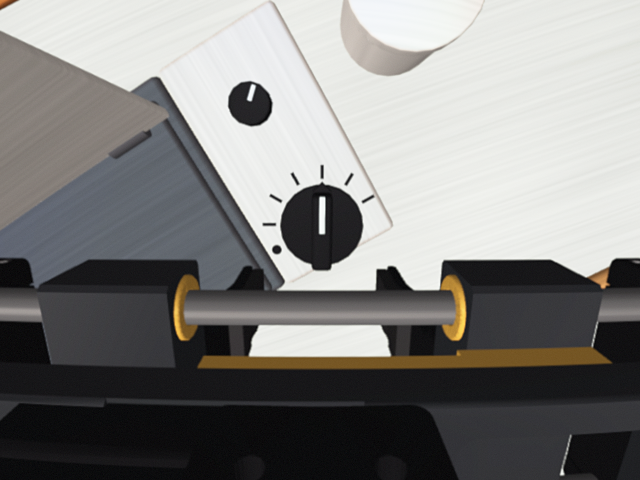

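The wrist view shows the pointer (322,195) in line with the fourth line (322,171). The cover is still up, the timer is unmoved and nothing is in contact.

```bash
python3 -c "
from cell import env
print(env.sign_off())"
```

```text
the job is handed in; nothing more can be done
None
```

The cover is folded back on its stop, the heat dial is released at the fourth click and the job is handed in; the timer and the other things on the counter weren't touched, though the hand-in returned no verdict.

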